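# Hang the brush cup on the twin-pin rail

## Task

Pick up the white hang-on brush cup and hang it on the tiled splash panel's rail, with both holes of its rear flange over the two upright pins; the rail is not exactly in the middle of the panel, so feel for the pins slowly and gently with the flange. Then press the cup straight down until the stiff rubber strip under its flange is fully down on the rail, and let go so that it hangs level. Never load the rail with more than 25 N (about 2.5 kg), and leave the other things on the ledge where they are.

Things in the scene. Friction and masses are not known exactly. Their poses are not given: they have to be found in the camera images.
- cup_grip (a point): Where to grip the white brush cup: on the centre line of its open square box (46 mm in x, 44 mm in y, 78 mm tall, walls 3 mm), 60 mm above its underside; grip across y, fingers outside the box. x to the back, z up. The rear face of its back plate is 26 mm behind (+x), the flange's underside 15 mm above this point.
- holder: The loose white plastic brush cup, 0.15 to 0.3 kg: open square box in front, upright back plate behind it (124 mm wide in y, 80 tall, 4 thick); from the plate's top a flange runs 34 mm back (+x), 124 mm wide, 5 thick, underside 75 mm above the cup's. Origin: underside, below the middle of the plate's rear face. It starts standing on the ledge.
- hole_mid (a point): Point on the brush cup half-way between the flange's two holes, level with the flange's underside; 42 mm behind (+x) and 15 mm above cup_grip, 16 mm behind the plate's rear face. The holes go straight down through the flange at y = +45 and -45 mm from here, each 12 mm in x by 10 mm in y, slightly chamfered. Axes as cup_grip.
- panel: Fixed tiled splash panel, 30 mm thick (x), 240 wide (y), 110 tall; origin mid-foot on the ledge; x to the back. Clamped on top: a steel rail 30 deep, 160 wide, 14 tall, front flush with the panel, with two upright pins, 7 mm in diameter, 90 mm apart along y, at x = 0, tips (flat, slightly chamfered) at height 146 mm. The back plate of the cup hangs in front of the rail.
- rail_seat (a point): Point 128 mm above panel's origin, axes alike: where hole_mid ends if the rail is centred. Pin tips are 18 mm above it, the rail's front face 15 mm in front (-x). The rail is clamped by eye, its middle up to 9 mm either way along y from here: unmeasured, to be felt or seen; it stays put. With the cup's plate touching the rail's front the holes are 1 mm too far back, within their play.
- strip (a joint): Downward travel (m) of the black rubber strip (24 x 125 x 4 mm) that rides on both pins: 0 at the start, its top 8 mm above rail_seat; 0.008 fully down on the rail, its top level with rail_seat, a hard stop. It slides stiffly: about 7 N moves it, the cup's weight does not, and it stays where it is left. The rail is bedded on rubber: it gives 1 mm for every 4 N down (at most 6 mm) and springs back.
- owl_dish: White ceramic soap dish shaped like an owl, round 90 mm wide foot with an owl figure 80 mm tall at its +x side. Bystander. Origin on its underside.
- hairbrush: Wooden hairbrush lying bristles down, 170 mm long along its x, 46 mm wide, 26 mm tall. Bystander. Origin on its underside.
- cologne: Square glass cologne bottle with round dark twist cap, 34 x 50 x 86 mm tall. Bystander. Origin on its underside.
- case: Flat grey plastic toothbrush case, 28 x 190 (along its y) x 22 mm tall. Bystander. Origin on its underside.
- clipper: Chrome nail clipper lying flat, 58 mm long along its x, 12 mm wide, 16 mm tall. Bystander. Origin on its underside.
- tumbler: Green glass tumbler, 68 mm across, 85 mm tall. Bystander. Origin on its underside.
Not all that is in view belongs to the job. Leave any red look-alike of the holder alone.

How it is judged:
By the outcome, as a careful person would: the job done as asked, in the order asked, and still so for the second after the job is handed in, with the robot touching nothing.
It also fails if it takes over 61 s, if anything falls off the work surface, if the arm or the gripper's body presses on something with over 40 N, if the wrist force passes 120 N, or if a joint passes its speed limit or range.

## Robot

A 6-joint arm with a two-finger parallel gripper is mounted at the origin on the work surface. World frame = base frame: x ahead of the robot, y to its left, z up, the work surface at z = 0. Lengths are in m, angles in degrees, forces in N, time in s.
With the tool pointing down it reaches from about 0.375 to 0.9 m from the base axis. Payload 3.1 kg.
Tool frame: the origin (TCP) lies midway between the tips of the shut fingers; the grasp point (between the pads) lies bot.pinch_z behind it (bot.pinch_z is the distance from the TCP to the grasp point, in m); z points along the fingers, y is the direction in which the jaws open and shut (so a half turn about z gives the same grasp; the last joint's range is limited). The gripper opens to 87 mm and grips with 3 to 60 N. Pads are 19 mm wide; open, the fingers measure 117 mm over their backs; the gripper's body (75 mm by 190 mm) begins 51 mm behind the grasp point.
Start: joints at [54.116, 30.224, 82.088, -0, 67.689, -10.227], TCP at [0.271, 0.563, 0.223] pointing down, gripper open.
Joint ranges: [-176.69, 176.69], [-43.24, 126.21], [12.49, 139.97], [-82, 262], [0, 151.66], [-163.58, 163.58]. Speed limits (degrees/s): [159.86, 159.86, 180, 180, 180, 180].

## Interface

Orientations are given as a 3x3 rotation matrix whose columns are the frame's x, y, z axes.
In Python, from rig import bot gives the robot as it stands.
- The arm moves only by the tool apply_moves, never from a script. Its argument "motion" is text: rows parted by semicolons, each of 7 numbers parted by spaces: the shift along the tool's x, y, z in m, then the turn, a rotation vector about the tool's x, y, z in degrees, then the finger opening in m, from 0 to 0.087. A call has exactly 8 rows; each row is the pose to reach, as a shift and turn from the pose commanded when the call began, along the tool's axes at that moment; what a row does not reach only later rows make up. A row lasts 1/8 s, in which the tool goes at most 62.5 mm and 10.7 degrees, less where a joint would pass 70% of its speed; a pose out of reach is approached as far as the arm can. A call with a gripper value outside its range is refused whole. The fingers move at their own pace and stop on an object; the grip force is fixed at half the most. Time passes only in rows, so rows that repeat a pose let the fingers close, or fill a call up. It gives the time, the measured TCP pose, the force and the opening at its end, in the units of the state.
- bot.read_state(): the state, without advancing time (a new reading comes with each control period).
- bot.capture(name): name is "scene" or "top" or "wrist"; returns the picture (420x560x3 uint8, red, green, blue); there is no depth.
- bot.get_calibration(name): a dict with "fx", "fy", "cx", "cy" (pixels), "rvec" (rotation vector, rad) and "tvec" (3), from world to camera coordinates, as OpenCV has them. Camera axes: x right, y down, z forward; pixel columns grow to the right and rows downward; lengths in m; the calibration is good to about 2 mm. A picture is of the moment at which its call begins: read the wrist's pose just before it. get_calibration takes no time and is no camera call; for the wrist camera it gives the pose at the moment of the call.
- bot.hand_in(): hands the job in, once; it reports no verdict.
Trained networks look in the newest picture that a camera, given by its name, has taken for a name from the list of things; names that differ only in an ending like _2 or _b are one class to them, and where a whole thing is asked for, a point or a joint stands for the part that bears it (a point fixed in the world has none). Each returns a list of dicts, best first, with "p" (0 to 1); they miss things now and then, are a little off and sometimes report something else, mostly with a low value. They report only what shows in the picture. A call takes as long as a camera call. They do not tell look-alikes from the thing itself.
- bot.find_in(name, camera): "point" ([x, y, z] in m, in world coordinates, good to about 4 mm: the middle of the surface that is visible of it).
The state is a dict: "time_s": time; "joint_positions": joint angles; "qvel": joint speeds; "tau": joint torques, N m; "position": TCP position; "tcp_rot": TCP orientation; "force": force on the tool from outside, world axes, zero at the start; "moment": the same for the moment, N m; "opening": opening from 0.0 (shut) to 1.0 (fully open).
Only numpy, scipy, OpenCV 4.12 (cv2) and the standard library are available. Lean on these libraries where they do the work, as an engineer would, in place of code of your own. Each camera call takes 0.05 s, during which the arm holds its last target.

## Working session

There is one attempt and no reset: what is moved stays moved. The work goes in short steps, Python scripts to look and compute and a tool call to move; the robot and the scene stay as the last step left them, time stands still between calls to the robot, and variables do not carry over. Pictures are saved under pics/ and viewed, and the job is handed in when it is done.

Besides the shell and the picture viewer there is one more tool, called after "Call:" as a command line: name --argument value ..., lists and objects as JSON in quotes. apply_moves: Moves the arm, as the interface text tells. Its arguments: {"type":"object","properties":{"motion":{"type":"string"}},"required":["motion"]}

```bash
ls; mkdir -p pics; cat > h.py <<'E'
from rig import bot
import numpy as np, cv2
def snap(n,fn):
    im=bot.capture(n); cv2.imwrite('pics/'+fn,im[:,:,::-1].copy()); return im
def proj(n,P):
    c=bot.get_calibration(n);K=np.array([[c['fx'],0,c['cx']],[0,c['fy'],c['cy']],[0,0,1.]])
    return cv2.projectPoints(np.array(P,float).reshape(-1,3),np.array(c['rvec'],float),np.array(c['tvec'],float),K,None)[0].reshape(-1,2)
def ray(n,uv,z):
    c=bot.get_calibration(n);R=cv2.Rodrigues(np.array(c['rvec'],float))[0];t=np.array(c['tvec'],float).ravel()
    C=-R.T@t; d=R.T@np.array([(uv[0]-c['cx'])/c['fx'],(uv[1]-c['cy'])/c['fy'],1.]); return C+d*(z-C[2])/d[2]
E
python3 - <<'E'
from h import *
snap('scene','s0.png');snap('top','t0.png')
for n in ['holder','panel','strip','cup_grip']:
    for c in ['scene','top']:
        for r in bot.find_in(n,c)[:3]: print(n,c,np.round(r['point'],3),round(r['p'],2))
s=bot.read_state();print(s['time_s'],s['position'],s['force'],np.round(s['tcp_rot'],3).tolist(),bot.pinch_z)
for c in ['scene','top']:
    k=bot.get_calibration(c);R=cv2.Rodrigues(np.array(k['rvec'],float))[0];print(c,-R.T@np.array(k['tvec']).ravel(),k['fx'])
E
```

```text
pics
holder scene [ 0.387 -0.347  0.071] 0.83
holder scene [0.624 0.126 0.068] 0.68
holder scene [ 0.48  -0.165  0.047] 0.65
holder top [ 0.377 -0.366  0.08 ] 0.97
holder top [ 0.477 -0.165  0.077] 0.74
panel scene [0.622 0.129 0.071] 0.63
panel top [0.61  0.121 0.112] 0.59
strip scene [0.614 0.119 0.135] 0.9
strip top [0.616 0.12  0.138] 0.59
cup_grip scene [ 0.478 -0.164  0.047] 0.83
cup_grip scene [ 0.387 -0.347  0.066] 0.81
cup_grip top [ 0.378 -0.369  0.078] 0.97
cup_grip top [ 0.476 -0.167  0.082] 0.79
cup_grip top [0.615 0.119 0.136] 0.72
0.5 [0.27055344 0.56334922 0.22249512] [ 0.27357396 -0.44739908 -0.0747966 ] [[-0.901, 0.433, -0.0], [0.433, 0.901, -0.0], [0.0, -0.0, -1.0]] 0.0187
scene [1.54041202 0.02501349 0.76750682] 517.1690650575998
top [0.40367341 0.02652374 1.39976834] 477.3701915614549
```

View pics/s0.png

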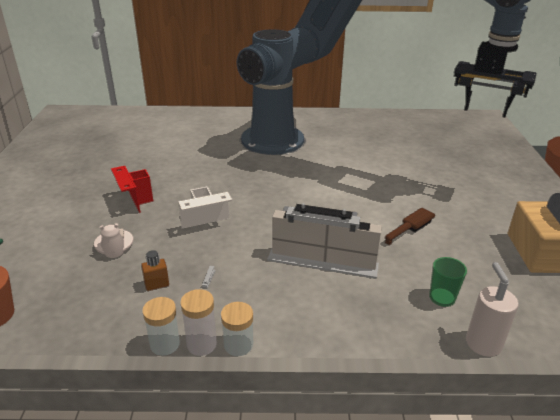

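View pics/t0.png

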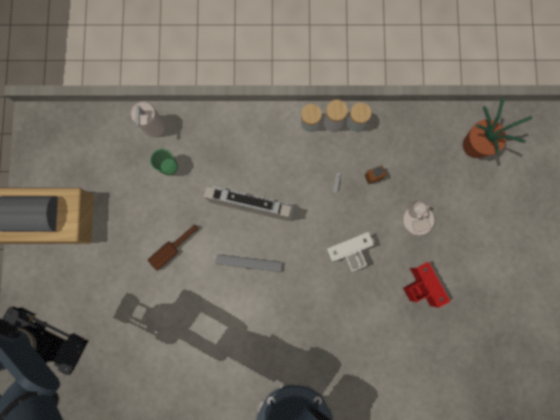

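The top view shows the white cup at (350,250) and a red look-alike at (428,285). The panel is at (248,203) and the case at (250,263). The white one fits the description; I'll confirm it in an enlarged crop.

```bash
python3 - <<'E'
import cv2,numpy as np
t=cv2.imread('pics/t0.png');s=cv2.imread('pics/s0.png')
a=cv2.resize(t[225:285,315:395],None,fx=5,fy=5,interpolation=cv2.INTER_CUBIC)
b=cv2.resize(t[175:235,200:300],None,fx=5,fy=5,interpolation=cv2.INTER_CUBIC)
c=np.zeros((600,505,3),np.uint8);c[:300,:400]=a;c[300:,:500]=b
cv2.imwrite('pics/c1.png',c)
d=cv2.resize(s[195:275,265:390],None,fx=5,fy=5,interpolation=cv2.INTER_CUBIC)
cv2.imwrite('pics/c2.png',d)
E
```

```text
(no output)
```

View pics/c1.png

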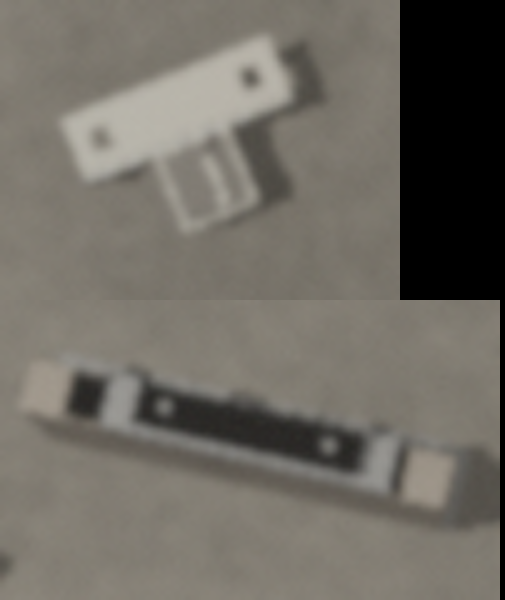

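View pics/c2.png

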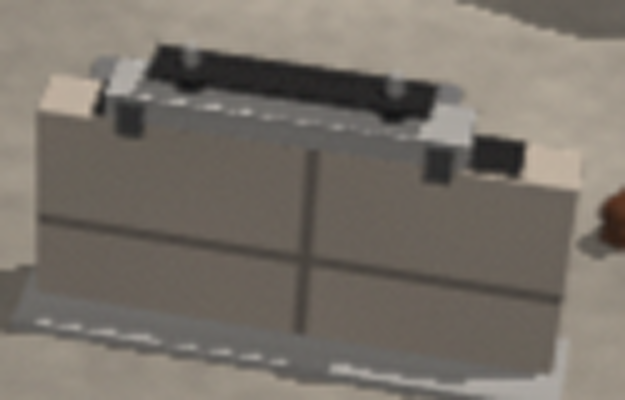

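```bash
python3 - <<'E'
from h import *
f=lambda x,y,ox,oy:((x+.5)/5-.5+ox,(y+.5)/5-.5+oy)
h1=ray('top',f(99,137,315,225),.08);h2=ray('top',f(250,77,315,225),.08)
p1=ray('top',f(163,405-300,200,175),.146);p2=ray('top',f(328,445-300,200,175),.146)
for a,b in((h1,h2),(p1,p2)):
    m=(a+b)/2;d=a-b;print(a,b,'mid',m,'len',np.linalg.norm(d),'yaw',np.degrees(np.arctan2(-d[0],d[1])))
# box corners at z=.078
for q in [(155,158),(183,232),(258,203),(230,128)]: print(ray('top',f(*q,315,225),.078))
for q in [(60,122),(270,35),(295,95),(85,183)]: print(ray('top',f(*q,315,225),.080))
s=bot.read_state();print(s['time_s'])
E
```

```text
[ 0.47282651 -0.11363538  0.08      ] [ 0.50579955 -0.19793376  0.08      ] mid [ 0.48931303 -0.15578457  0.08      ] len 0.09051761370298815 yaw 21.36279311487386
[0.62007972 0.16306902 0.146     ] [0.59832738 0.07523911 0.146     ] mid [0.60920355 0.11915406 0.146     ] len 0.09048346378591714 yaw -13.910223373846206
[ 0.46124038 -0.14464197  0.078     ]
[ 0.42052752 -0.15931212  0.078     ]
[ 0.43629438 -0.20104164  0.078     ]
[ 0.47768818 -0.18651734  0.078     ]
[ 0.48117671 -0.09218955  0.08      ]
[ 0.52915141 -0.20961183  0.08      ]
[ 0.49573551 -0.22264962  0.08      ]
[ 0.4475236  -0.10551272  0.08      ]
0.5
```

```bash
python3 - <<'E'
from h import *
s=bot.read_state();T=np.array(s['tcp_rot']);k=bot.get_calibration('wrist')
R=cv2.Rodrigues(np.array(k['rvec'],float))[0];C=-R.T@np.array(k['tvec']).ravel()
print('cam in tool',T.T@(C-np.array(s['position'])));print('cam axes in tool (cols)',np.round(T.T@R.T,3),k['fx'])
print(s['time_s'])
E
```

```text
cam in tool [ 0.07789157  0.00066706 -0.16224217]
cam axes in tool (cols) [[ 0.    -0.959 -0.282]
 [ 1.     0.     0.   ]
 [-0.    -0.282  0.959]] 292.90057403542943
0.5
```

Call:
apply_moves --motion "-0.035 -0.035 0 0 0 8.3 0.087; -0.07 -0.07 0 0 0 16.6 0.087; -0.105 -0.105 0 0 0 24.9 0.087; -0.14 -0.14 0 0 0 33.2 0.087; -0.175 -0.175 0 0 0 41.5 0.087; -0.21 -0.21 0 0 0 49.8 0.087; -0.245 -0.245 0 0 0 58.1 0.087; -0.28 -0.28 0 0 0 66.4 0.087"

```text
time_s: 1.5
position: [0.4024, 0.1883, 0.2229]
tcp_rot: [[0.04, 0.999, 0.001], [0.999, -0.04, 0.0], [0.0, 0.001, -1.0]]
force: [0.6, -0.3, -0.2]
opening: 0.996
```

```bash
cat >> h.py <<'E'
def goal(p,yaw,n=8):
    # shift in tool axes, turn about tool z, to reach TCP p with tool x at world yaw, pointing down
    s=bot.read_state();T=np.array(s['tcp_rot']);c,si=np.cos(np.radians(yaw)),np.sin(np.radians(yaw))
    G=np.array([[c,si,0],[si,-c,0],[0,0,-1.]])
    sh=T.T@(np.array(p)-np.array(s['position'])); rv=np.degrees(cv2.Rodrigues(T.T@G)[0]).ravel()
    print('t',s['time_s'],'pos',np.round(s['position'],4),'F',np.round(s['force'],2),'M',np.round(s['moment'],2),'open',round(s['opening'],3),'yaw',round(float(np.degrees(np.arctan2(T[1,0],T[0,0]))),2))
    print('shift mm',np.round(sh*1000,1),'rv',np.round(rv,2))
E
python3 -c "
from h import *
goal([.4502,-.1711,.20],21.4)"
```

```text
t 1.5 pos [0.4024 0.1883 0.2229] F [ 0.56 -0.29 -0.19] M [-0.07  0.03  0.01] open 0.996 yaw 87.68
shift mm [-357.2   62.3   22.9] rv [ 5.000e-02 -5.000e-02  6.628e+01]
```

Call:
apply_moves --motion "-0.045 0.008 0.003 0 0 8.3 0.087; -0.09 0.016 0.006 0 0 16.6 0.087; -0.135 0.024 0.009 0 0 24.9 0.087; -0.18 0.032 0.012 0 0 33.2 0.087; -0.225 0.040 0.015 0 0 41.5 0.087; -0.27 0.048 0.018 0 0 49.8 0.087; -0.315 0.056 0.021 0 0 58.1 0.087; -0.357 0.062 0.023 0 0 66.3 0.087"

```text
time_s: 2.5
position: [0.4512, -0.1711, 0.1997]
tcp_rot: [[0.931, 0.364, 0.001], [0.364, -0.931, -0.0], [0.001, 0.001, -1.0]]
force: [0.6, 0.2, 0.8]
opening: 1.001
```

```bash
python3 -c "
from h import *
goal([.4502,-.1711,.0413],21.4)
snap('wrist','w1.png')
c,s=np.cos(np.radians(21.4)),np.sin(np.radians(21.4))
g=np.array([.4502,-.1711]);X=np.array([c,s]);Y=np.array([-s,c])
P=[list(g+X*42+0 if 0 else g+X*.042+Y*y)+[.08] for y in(.045,-.045)]+[list(g+X*a+Y*b)+[.078] for a,b in((-.023,.022),(-.023,-.022),(.023,.022),(.023,-.022))]
print(proj('wrist',P).round(1))
"
```

```text
t 2.5 pos [ 0.4512 -0.1711  0.1997] F [0.56 0.24 0.79] M [-0.04  0.16 -0.03] open 1.001 yaw 21.34
shift mm [ -1.   -0.5 158.4] rv [ 0.04 -0.04 -0.06]
[[226.1 160.2]
 [319.9 159.5]
 [252.5 223.2]
 [295.2 222.9]
 [250.9 179.1]
 [295.6 178.8]]
```

View pics/w1.png

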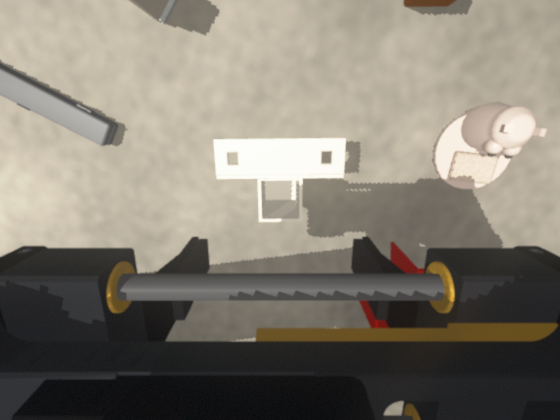

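```bash
python3 -c "
from h import *
k=bot.get_calibration('wrist');print(k['cx'],k['cy'])
s=bot.read_state();T=np.array(s['tcp_rot']);p=np.array(s['position'])
print(proj('wrist',[p,p+T@[0,0,.05],p+T@[0,0,.12],p+T@[0,0,-.0187]]))
R=cv2.Rodrigues(np.array(k['rvec'],float))[0];C=-R.T@np.array(k['tvec']).ravel();print(T.T@(C-p),T.T@R.T)
for uv in((232.5,158.3),(326.3,157)):print(ray('wrist',uv,.08))
"
```

```text
279.9888541704288 206.06897349466203
[[281.32241525 253.47809544]
 [281.06076725 225.06373989]
 [280.83853785 200.93015062]
 [281.46067478 268.49275353]]
[ 0.07769668 -0.00076987 -0.16222803] [[ 2.10388286e-04 -9.59327382e-01 -2.82295819e-01]
 [ 9.99999921e-01  2.97377254e-04 -2.65302810e-04]
 [ 3.38460606e-04 -2.82295741e-01  9.59327369e-01]]
[ 0.47679118 -0.11906153  0.08      ]
[ 0.51012531 -0.20249179  0.08      ]
```

```bash
python3 -c "
from h import *
print(proj('wrist',[[.4502,-.1711,.078],[.4512,-.1711,.0797]]))
s=bot.read_state();print(s['time_s'],s['position'],s['qvel'])
snap('wrist','w2.png')
print(bot.read_state()['position'])
for n in ('holder','cup_grip'):
  for r in bot.find_in(n,'wrist'): print(n,np.round(r['point'],4),r['p'])
print(proj('wrist',[[.4502,-.1711,.078],[.4512,-.1711,.0797]]))
"
```

```text
[[273.57990799 201.48494319]
 [273.90929361 201.03594716]]
2.55 [ 0.45332914 -0.17676933  0.19990385] [ 3.04163427 -1.14230293  0.83697372  1.96433476 -0.71315282 -5.92686493]
[ 0.45261203 -0.17394537  0.19985192]
holder [ 0.4139 -0.3379  0.0561] 0.61
holder [ 0.4797 -0.1664  0.0801] 0.56
cup_grip [ 0.4171 -0.3369  0.0571] 0.92
cup_grip [ 0.4809 -0.156   0.0798] 0.61
[[282.01277042 201.44399202]
 [282.39283547 201.00170362]]
```

View pics/w2.png

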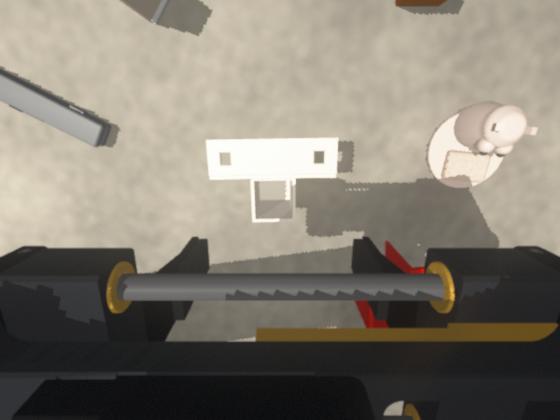

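Call:
apply_moves --motion "0 0.001 0.02 0 0 0 0.087; 0 0.001 0.045 0 0 0 0.087; 0 0.001 0.075 0 0 0 0.087; 0 0.001 0.105 0 0 0 0.087; 0 0.001 0.13 0 0 0 0.087; 0 0.001 0.147 0 0 0 0.087; 0 0.001 0.158 0 0 0 0.087; 0 0.001 0.158 0 0 0 0.087"

```text
time_s: 3.7
position: [0.4509, -0.1692, 0.0412]
tcp_rot: [[0.929, 0.37, -0.001], [0.37, -0.929, 0.001], [-0.001, -0.001, -1.0]]
force: [-0.3, 0.5, 0.2]
opening: 1.002
```

```bash
python3 -c "
from h import *
goal([.4511,-.1707,.0413],21.7)
snap('wrist','w3.png')
"
```

```text
t 3.7 pos [ 0.4509 -0.1692  0.0412] F [-0.31  0.52  0.19] M [-0.09  0.15 -0.01] open 1.002 yaw 21.72
shift mm [-0.4  1.5 -0.1] rv [-0.07  0.05  0.02]
```

View pics/w3.png

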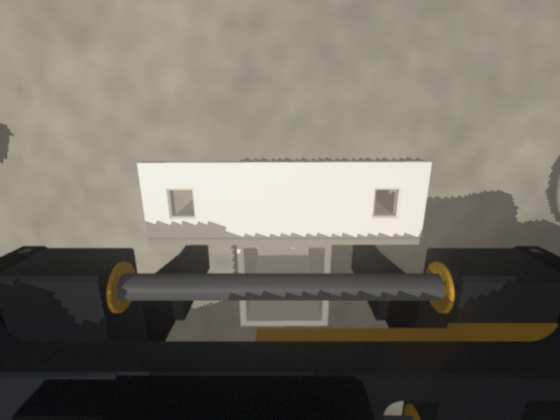

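Call:
apply_moves --motion "0 0.001 0 0 0 0 0.087; 0 0.001 0 0 0 0 0.06; 0 0.001 0 0 0 0 0.03; 0 0.001 0 0 0 0 0.03; 0 0.001 0 0 0 0 0.03; 0 0.001 0 0 0 0 0.03; 0 0.001 0 0 0 0 0.03; 0 0.001 0 0 0 0 0.03"

```text
time_s: 4.75
position: [0.4516, -0.1711, 0.0415]
tcp_rot: [[0.93, 0.369, -0.0], [0.369, -0.93, 0.0], [-0.0, -0.0, -1.0]]
force: [-0.2, -0.6, 0.1]
opening: 0.502
```

```bash
python3 -c "
from h import *
goal([.4511,-.1707,.0413],21.7)
im=snap('wrist','w4.png')
s=bot.read_state();T=np.array(s['tcp_rot']);p=np.array(s['position'])
print(bot.read_state()['opening'])
print(proj('wrist',[p+T@[.042,y,-.0187-.020] for y in(-.045,.045)]))
"
```

```text
t 4.75 pos [ 0.4516 -0.1711  0.0415] F [-0.24 -0.56  0.11] M [-0.11  0.18 -0.01] open 0.502 yaw 21.64
shift mm [-0.3 -0.5  0.2] rv [-0.01  0.01 -0.06]
0.5026880066148329
[[179.26246268 204.60827598]
 [384.26298063 204.657695  ]]
```

View pics/w4.png

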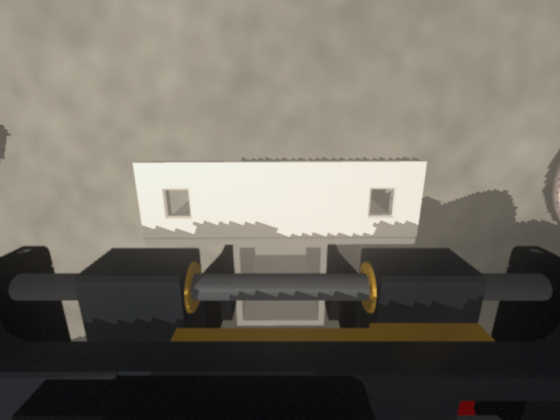

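```bash
python3 -c "
from h import *
goal([.5333,.1369,.1263],-13.9)
"
```

```text
t 4.8 pos [ 0.4516 -0.1711  0.0415] F [-0.84 -0.55  0.92] M [-0.08  0.18 -0.02] open 0.503 yaw 21.65
shift mm [ 189.6 -256.1  -84.8] rv [-0.000e+00  1.000e-02  3.555e+01]
```

Call:
apply_moves --motion "0 0 -0.008 0 0 0 0.03; 0 0 -0.022 0 0 0 0.03; 0 0 -0.04 0 0 0 0.03; 0.004 -0.006 -0.06 0 0 1 0.03; 0.015 -0.02 -0.074 0 0 3 0.03; 0.032 -0.043 -0.082 0 0 6 0.03; 0.054 -0.073 -0.085 0 0 10 0.03; 0.078 -0.105 -0.085 0 0 14.5 0.03"

```text
time_s: 5.8
position: [0.4858, -0.044, 0.1278]
tcp_rot: [[0.993, 0.121, 0.002], [0.121, -0.993, -0.001], [0.001, 0.001, -1.0]]
force: [-0.0, -0.1, -2.1]
opening: 0.499
```

```bash
python3 -c "
from h import *
goal([.5333,.1369,.1263],-13.9)
"
```

```text
t 5.8 pos [ 0.4858 -0.044   0.1278] F [-0.03 -0.12 -2.15] M [-0.06  0.26  0.05] open 0.499 yaw 6.95
shift mm [  69.1 -173.8    1.5] rv [ 0.03 -0.09 20.85]
```

Call:
apply_moves --motion "0.012 -0.03 0 0 0 4 0.03; 0.026 -0.065 0 0 0 8 0.03; 0.04 -0.1 0.001 0 0 12 0.03; 0.052 -0.13 0.001 0 0 15.6 0.03; 0.06 -0.151 0.001 0 0 18.2 0.03; 0.066 -0.166 0.001 0 0 20 0.03; 0.069 -0.173 0.001 0 0 20.8 0.03; 0.069 -0.174 0.001 0 0 20.8 0.03"

```text
time_s: 6.8
position: [0.5321, 0.1366, 0.1259]
tcp_rot: [[0.972, -0.235, 0.0], [-0.235, -0.972, -0.0], [0.0, 0.0, -1.0]]
force: [-0.1, -0.8, -2.1]
opening: 0.506
```

```bash
cat > look.py <<'E'
from h import *
import sys
def tw():
    s=bot.read_state();T=np.array(s['tcp_rot']);p=np.array(s['position']);return s,T,p
E
python3 - <<'E'
from look import *
goal([.5333,.1369,.1263],-13.9)
P=[[.62008,.16307,.146],[.59833,.07524,.146]]
print(proj('wrist',P))
snap('wrist','w5.png')
s,T,p=tw();print(p,np.abs(s['qvel']).max())
print(proj('wrist',[p+T@[.043,y-.001,-.0187-.020] for y in(-.045,.045)]))
E
```

```text
t 6.8 pos [0.5321 0.1366 0.1259] F [-0.08 -0.82 -2.08] M [-0.06  0.21  0.01] open 0.506 yaw -13.61
shift mm [ 1.1 -0.6 -0.4] rv [ 0.01 -0.01  0.29]
[[181.59178634 115.13381247]
 [376.6504963  116.26221511]]
[0.53193697 0.1363596  0.12580558] 0.6982176613296083
[[176.57322776 201.27614989]
 [382.28533046 201.33134234]]
```

View pics/w5.png

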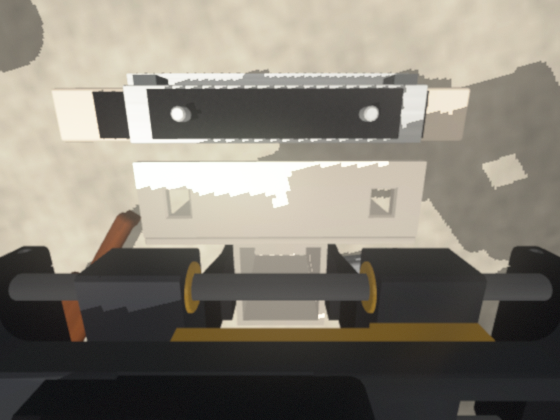

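```bash
python3 - <<'E'
import cv2
a=cv2.imread('pics/w5.png')
cv2.imwrite('pics/c5.png',cv2.vconcat([cv2.hconcat([cv2.resize(a[95:135,x:x+60],None,fx=6,fy=6,interpolation=cv2.INTER_CUBIC) for x in(150,340)]),cv2.hconcat([cv2.resize(a[180:225,x:x+60],None,fx=6,fy=6,interpolation=cv2.INTER_CUBIC) for x in(150,355)])]))
E
```

```text
(no output)
```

View pics/c5.png

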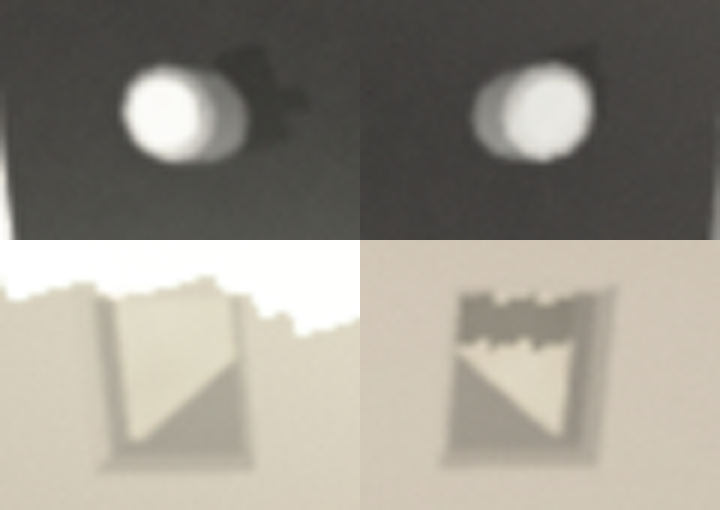

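```bash
python3 - <<'E'
from look import *
s,T,p=tw()
a=[T.T@(ray('wrist',u,.146)-p)*1e3 for u in((176.8,113.4),(370.4,113.3))]
b=[T.T@(ray('wrist',u,p[2]+.0387)-p)*1e3 for u in((178.6,202.9),(382.8,202.6))]
for q in(a,b):
    m=(q[0]+q[1])/2;d=q[1]-q[0];print(np.round(q,1).tolist(),'mid',m.round(2),'len',np.linalg.norm(d).round(2),'ang',np.degrees(np.arctan2(d[0],d[1])).round(2))
print('diff',((a[0]+a[1])/2-(b[0]+b[1])/2).round(2),s['time_s'],p)
print('pins world',p+T@((a[0]+a[1])/2e3))
E
```

```text
[[80.0, -48.5, -20.2], [80.1, 41.0, -20.2]] mid [ 80.07  -3.72 -20.21] len 89.51 ang 0.04
[[42.3, -45.2, -38.7], [42.4, 44.3, -38.7]] mid [ 42.34  -0.45 -38.71] len 89.46 ang 0.1
diff [37.72 -3.27 18.5 ] 6.85 [0.53193697 0.1363596  0.12580558]
pins world [0.61062783 0.12111134 0.146     ]
```

Call:
apply_moves --motion "0.004 -0.001 0 0 0 0 0.03; 0.011 -0.002 0 0 0 0 0.03; 0.019 -0.003 0 0 0 0 0.03; 0.027 -0.0033 0 0 0 0 0.03; 0.033 -0.0033 0 0 0 0 0.03; 0.0365 -0.0033 0.003 0 0 0 0.03; 0.0368 -0.0033 0.006 0 0 0 0.03; 0.0368 -0.0033 0.008 0 0 0 0.03"

```text
time_s: 7.85
position: [0.5682, 0.1311, 0.1171]
tcp_rot: [[0.972, -0.236, -0.001], [-0.236, -0.972, 0.0], [-0.001, 0.0, -1.0]]
force: [0.9, 1.0, -2.8]
opening: 0.506
```

Call:
apply_moves --motion "0 0 0 0 0 0 0.03; 0 0 0 0 0 0 0.03; 0 0 0 0 0 0 0.03; 0 0 0 0 0 0 0.03; 0 0 0 0 0 0 0.03; 0 0 0 0 0 0 0.03; 0 0 0 0 0 0 0.03; 0 0 0 0 0 0 0.03"

```text
time_s: 8.85
position: [0.5688, 0.131, 0.1176]
tcp_rot: [[0.972, -0.236, 0.0], [-0.236, -0.972, 0.0], [0.0, -0.0, -1.0]]
force: [0.2, -0.4, -3.0]
opening: 0.502
```

```bash
python3 - <<'E'
from look import *
goal([.5333,.1369,.1263],-13.9)
s,T,p=tw()
d=T.T@(np.array([.610628,.121111,.146])-p);print('pins mid in tool now',d*1e3,'expected hole [42.3,-.45]')
a=snap('wrist','w6.png')
cv2.imwrite('pics/c6.png',cv2.resize(a[150:250,130:430,::-1],None,fx=2.6,fy=2.6,interpolation=cv2.INTER_CUBIC))
E
```

```text
t 8.85 pos [0.5688 0.131  0.1176] F [ 0.17 -0.36 -3.05] M [-0.04  0.26  0.01] open 0.502 yaw -13.66
shift mm [-35.9   2.7  -8.7] rv [-0.   -0.    0.24]
pins mid in tool now [ 42.99565947  -0.25735953 -28.43568892] expected hole [42.3,-.45]
```

View pics/c6.png

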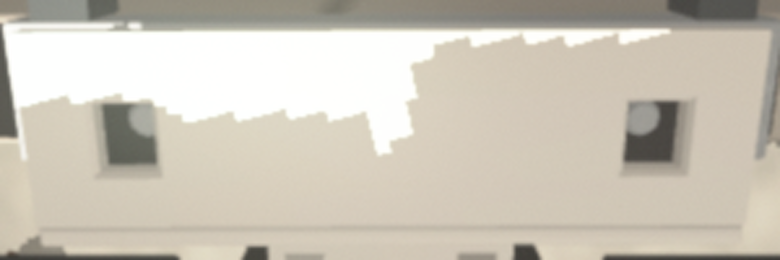

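Call:
apply_moves --motion "0 0 0.001 0 0 0 0.03; 0 0 0.002 0 0 0 0.03; 0 0 0.003 0 0 0 0.03; 0 0 0.004 0 0 0 0.03; 0 0 0.005 0 0 0 0.03; 0 0 0.006 0 0 0 0.03; 0 0 0.007 0 0 0 0.03; 0 0 0.0075 0 0 0 0.03"

```text
time_s: 9.9
position: [0.5687, 0.131, 0.11]
tcp_rot: [[0.972, -0.236, -0.0], [-0.236, -0.972, 0.0], [-0.0, 0.0, -1.0]]
force: [0.3, 0.5, -2.8]
opening: 0.505
```

```bash
python3 - <<'E'
from look import *
goal([.5688,.131,.1101],-13.66)
a=snap('wrist','w7.png')
cv2.imwrite('pics/c7.png',cv2.resize(a[150:250,130:430,::-1],None,fx=2.6,fy=2.6,interpolation=cv2.INTER_CUBIC))
E
```

```text
t 9.9 pos [0.5687 0.131  0.11  ] F [ 0.35  0.52 -2.78] M [ 0.01  0.21 -0.04] open 0.505 yaw -13.66
shift mm [ 0.1  0.  -0.1] rv [0.   0.01 0.  ]
```

View pics/c7.png

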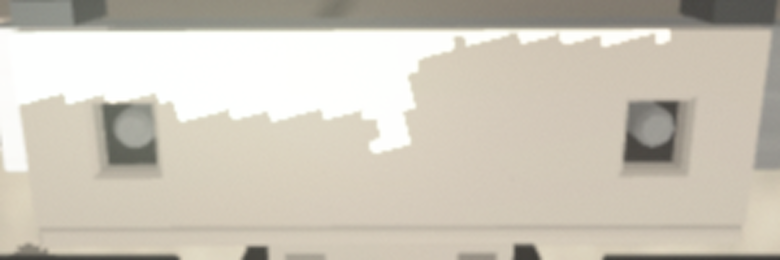

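Call:
apply_moves --motion "0 0 0.001 0 0 0 0.03; 0 0 0.002 0 0 0 0.03; 0 0 0.003 0 0 0 0.03; 0 0 0.004 0 0 0 0.03; 0 0 0.005 0 0 0 0.03; 0 0 0.006 0 0 0 0.03; 0 0 0.0065 0 0 0 0.03; 0 0 0.0065 0 0 0 0.03"

```text
time_s: 10.95
position: [0.5688, 0.131, 0.1035]
tcp_rot: [[0.972, -0.236, -0.0], [-0.236, -0.972, -0.0], [-0.0, 0.0, -1.0]]
force: [0.2, 1.5, -3.1]
opening: 0.5
```

```bash
python3 - <<'E'
from look import *
goal([.5688,.131,.1023],-13.66)
a=snap('wrist','w8.png')
cv2.imwrite('pics/c8.png',cv2.resize(a[150:250,130:430,::-1],None,fx=2.6,fy=2.6,interpolation=cv2.INTER_CUBIC))
E
```

```text
t 10.95 pos [0.5688 0.131  0.1035] F [ 0.23  1.48 -3.12] M [-0.03  0.17 -0.01] open 0.5 yaw -13.66
shift mm [ 0.  -0.   1.2] rv [0. 0. 0.]
```

View pics/c8.png

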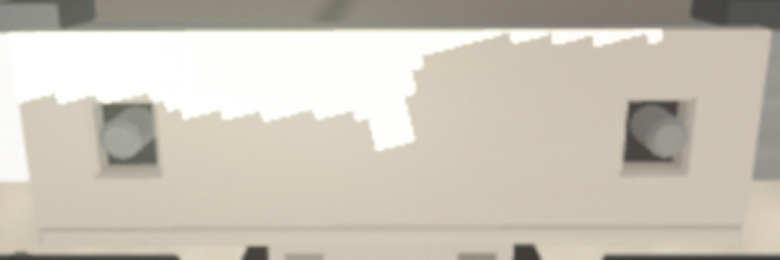

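Call:
apply_moves --motion "0 0 0.0005 0 0 0 0.03; 0 0 0.001 0 0 0 0.03; 0 0 0.0015 0 0 0 0.03; 0 0 0.002 0 0 0 0.03; 0 0 0.0025 0 0 0 0.03; 0 0 0.003 0 0 0 0.03; 0 0 0.003 0 0 0 0.03; 0 0 0.003 0 0 0 0.03"

```text
time_s: 12.0
position: [0.5689, 0.131, 0.1009]
tcp_rot: [[0.972, -0.236, 0.0], [-0.236, -0.972, -0.0], [0.0, -0.0, -1.0]]
force: [-1.6, -0.7, 3.8]
opening: 0.503
```

Call:
apply_moves --motion "0 0 0.0003 0 0 0 0.03; 0 0 0.0006 0 0 0 0.03; 0 0 0.001 0 0 0 0.03; 0 0 0.0013 0 0 0 0.03; 0 0 0.0016 0 0 0 0.03; 0 0 0.002 0 0 0 0.03; 0 0 0.002 0 0 0 0.03; 0 0 0.002 0 0 0 0.03"

```text
time_s: 13.0
position: [0.5689, 0.131, 0.0986]
tcp_rot: [[0.972, -0.236, 0.0], [-0.236, -0.972, -0.0], [0.0, -0.0, -1.0]]
force: [-0.8, -0.1, 3.6]
opening: 0.502
```

Call:
apply_moves --motion "0 0 0.0006 0 0 0 0.03; 0 0 0.0012 0 0 0 0.03; 0 0 0.0018 0 0 0 0.03; 0 0 0.0024 0 0 0 0.03; 0 0 0.003 0 0 0 0.03; 0 0 0.0036 0 0 0 0.03; 0 0 0.0042 0 0 0 0.03; 0 0 0.0045 0 0 0 0.03"

```text
time_s: 14.0
position: [0.5689, 0.131, 0.094]
tcp_rot: [[0.972, -0.236, 0.0], [-0.236, -0.972, 0.0], [0.0, -0.0, -1.0]]
force: [-0.3, -0.4, 3.6]
opening: 0.504
```

Call:
apply_moves --motion "0 0 0.0003 0 0 0 0.03; 0 0 0.0006 0 0 0 0.03; 0 0 0.0009 0 0 0 0.03; 0 0 0.0012 0 0 0 0.03; 0 0 0.0015 0 0 0 0.03; 0 0 0.0015 0 0 0 0.03; 0 0 0.0015 0 0 0 0.03; 0 0 0.0015 0 0 0 0.03"

```text
time_s: 15.0
position: [0.5689, 0.131, 0.0926]
tcp_rot: [[0.972, -0.236, 0.0], [-0.236, -0.972, -0.0], [0.0, -0.0, -1.0]]
force: [-0.2, -0.0, 5.2]
opening: 0.505
```

Call:
apply_moves --motion "0 0 0.0003 0 0 0 0.03; 0 0 0.0006 0 0 0 0.03; 0 0 0.0009 0 0 0 0.03; 0 0 0.0012 0 0 0 0.03; 0 0 0.0015 0 0 0 0.03; 0 0 0.0015 0 0 0 0.03; 0 0 0.0015 0 0 0 0.03; 0 0 0.0015 0 0 0 0.03"

```text
time_s: 16.0
position: [0.569, 0.131, 0.0917]
tcp_rot: [[0.972, -0.236, 0.001], [-0.236, -0.972, -0.0], [0.001, -0.0, -1.0]]
force: [-1.1, -0.3, 7.8]
opening: 0.499
```

```bash
python3 - <<'E'
from look import *
goal([.5688,.131,.0943],-13.66)
a=snap('wrist','w9.png')
cv2.imwrite('pics/c9.png',cv2.resize(a[150:250,130:430,::-1],None,fx=2.6,fy=2.6,interpolation=cv2.INTER_CUBIC))
b=snap('scene','s9.png')
cv2.imwrite('pics/d9.png',cv2.resize(b[180:280,250:400,::-1],None,fx=5,fy=5,interpolation=cv2.INTER_CUBIC))
E
```

```text
t 16.0 pos [0.569  0.131  0.0917] F [-1.09 -0.33  7.81] M [-0.15  0.03 -0.04] open 0.499 yaw -13.65
shift mm [-0.2  0.  -2.6] rv [-0.01 -0.04  0.01]
```

View pics/c9.png

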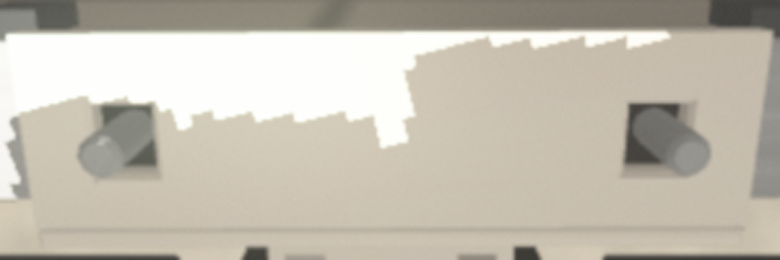

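View pics/d9.png

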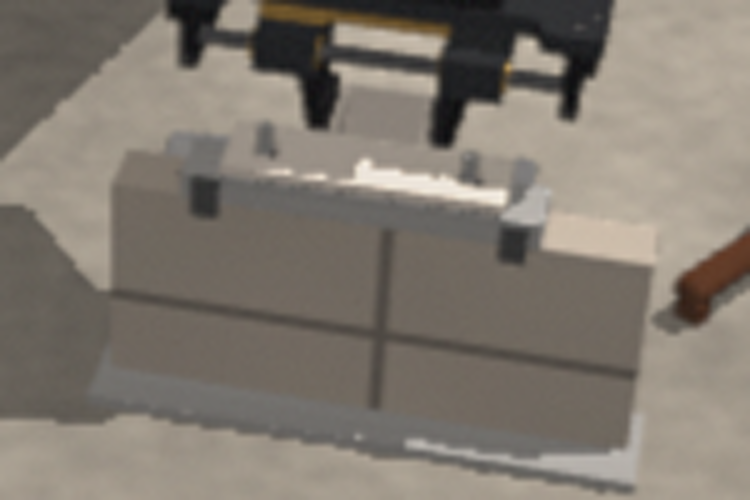

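Call:
apply_moves --motion "0 0 0.0003 0 0 0 0.03; 0 0 0.0006 0 0 0 0.03; 0 0 0.0009 0 0 0 0.03; 0 0 0.0012 0 0 0 0.03; 0 0 0.0014 0 0 0 0.03; 0 0 0.0014 0 0 0 0.03; 0 0 0.0014 0 0 0 0.03; 0 0 0.0014 0 0 0 0.03"

```text
time_s: 17.1
position: [0.5693, 0.131, 0.0906]
tcp_rot: [[0.972, -0.236, 0.002], [-0.236, -0.972, -0.0], [0.002, -0.0, -1.0]]
force: [-1.5, 0.1, 9.6]
opening: 0.506
```

Call:
apply_moves --motion "0 0 -0.0005 0 0 0 0.03; 0 0 -0.001 0 0 0 0.03; 0 0 -0.0015 0 0 0 0.03; 0 0 -0.002 0 0 0 0.03; 0 0 -0.0025 0 0 0 0.03; 0 0 -0.003 0 0 0 0.03; 0 0 -0.0033 0 0 0 0.03; 0 0 -0.0033 0 0 0 0.03"

```text
time_s: 18.1
position: [0.5691, 0.131, 0.0928]
tcp_rot: [[0.972, -0.236, 0.001], [-0.236, -0.972, 0.0], [0.001, -0.0, -1.0]]
force: [2.0, -0.7, 1.9]
opening: 0.501
```

Call:
apply_moves --motion "0 0 -0.0003 0 0 0 0.03; 0 0 -0.0006 0 0 0 0.03; 0 0 -0.0009 0 0 0 0.03; 0 0 -0.001 0 0 0 0.03; 0 0 -0.001 0 0 0 0.03; 0 0 -0.001 0 0 0 0.03; 0 0 -0.001 0 0 0 0.03; 0 0 -0.001 0 0 0 0.03"

```text
time_s: 19.1
position: [0.5681, 0.131, 0.0937]
tcp_rot: [[0.972, -0.236, -0.001], [-0.236, -0.972, -0.0], [-0.001, 0.0, -1.0]]
force: [-0.1, -0.3, -0.6]
opening: 0.502
```

```bash
python3 - <<'E'
from look import *
goal([.5688,.131,.0943],-13.66)
a=snap('wrist','w10.png')
cv2.imwrite('pics/c10.png',cv2.resize(a[150:250,130:430,::-1],None,fx=2.6,fy=2.6,interpolation=cv2.INTER_CUBIC))
E
```

```text
t 19.1 pos [0.5681 0.131  0.0937] F [-0.06 -0.29 -0.57] M [-0.02  0.18  0.01] open 0.502 yaw -13.66
shift mm [ 0.7 -0.1 -0.6] rv [0.02 0.08 0.  ]
```

View pics/c10.png

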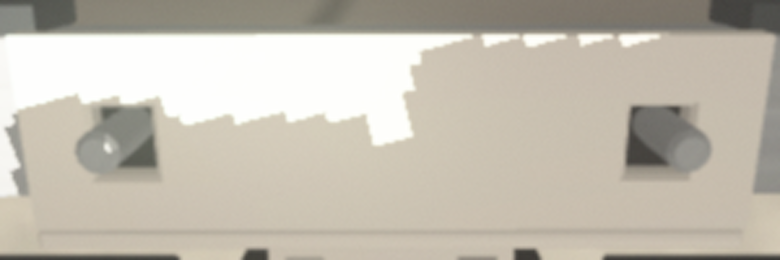

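Call:
apply_moves --motion "0 0 0 0 0 0 0.05; 0 0 0 0 0 0 0.06; 0 0 0 0 0 0 0.075; 0 0 0 0 0 0 0.087; 0 0 0 0 0 0 0.087; 0 0 0 0 0 0 0.087; 0 0 0 0 0 0 0.087; 0 0 0 0 0 0 0.087"

```text
time_s: 20.15
position: [0.5687, 0.131, 0.094]
tcp_rot: [[0.972, -0.236, -0.0], [-0.236, -0.972, -0.0], [-0.0, 0.0, -1.0]]
force: [-0.2, -0.8, -0.6]
opening: 0.997
```

```bash
python3 - <<'E'
from look import *
goal([.5688,.131,.0943],-13.66)
a=snap('wrist','w11.png')
cv2.imwrite('pics/c11.png',cv2.resize(a[150:350,130:430,::-1],None,fx=2.6,fy=2.6,interpolation=cv2.INTER_CUBIC))
E
```

```text
t 20.15 pos [0.5687 0.131  0.094 ] F [-0.22 -0.78 -0.63] M [0.01 0.19 0.01] open 0.997 yaw -13.65
shift mm [ 0.  -0.  -0.3] rv [0.   0.   0.01]
```

View pics/c11.png

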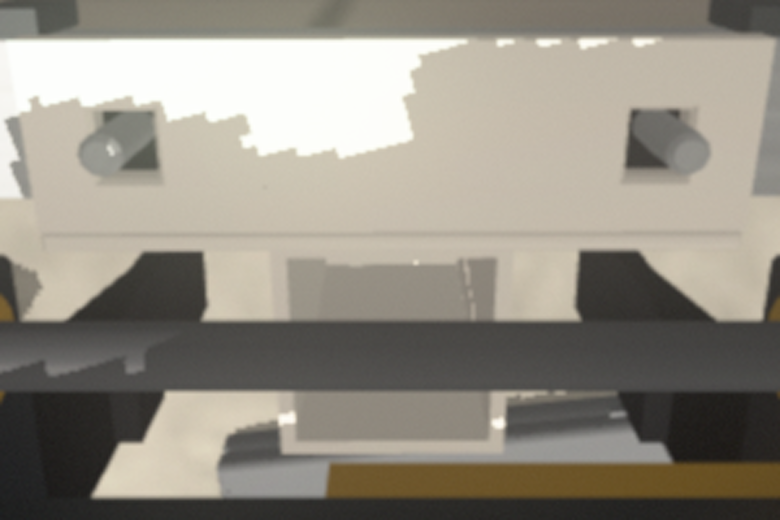

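Call:
apply_moves --motion "0 0 -0.005 0 0 0 0.087; 0 0 -0.015 0 0 0 0.087; 0 0 -0.03 0 0 0 0.087; 0 0 -0.05 0 0 0 0.087; 0 0 -0.07 0 0 0 0.087; 0 0 -0.085 0 0 0 0.087; 0 0 -0.09 0 0 0 0.087; 0 0 -0.09 0 0 0 0.087"

```text
time_s: 21.2
position: [0.5687, 0.131, 0.1842]
tcp_rot: [[0.972, -0.236, 0.0], [-0.236, -0.972, -0.0], [0.0, -0.0, -1.0]]
force: [-0.2, 0.3, -0.8]
opening: 0.996
```

```bash
python3 - <<'E'
from look import *
goal([.5688,.131,.0943],-13.66)
a=snap('wrist','w12.png')
cv2.imwrite('pics/c12.png',cv2.resize(a[100:260,180:380,::-1],None,fx=3.75,fy=3.75,interpolation=cv2.INTER_CUBIC))
s,T,p=tw()
X=np.array([.9717,-.2362,0]);Y=np.array([.2362,.9717,0]);o=np.array([.6107,.1211,0])
print('pins',proj('wrist',[o+Y*y+[0,0,.146] for y in(.045,-.045)]).round(1).tolist())
for dz in (0,.008):
  print('flange corners',dz,proj('wrist',[o+X*(-.0005+a)+Y*y+[0,0,.133+dz] for a,y in((.018,.062),(.018,-.062),(-.020,-.062),(-.020,.062))]).round(1).tolist())
  print('box',proj('wrist',[o+X*(-.0425+a)+Y*y+[0,0,.131+dz] for a,y in((-.023,.022),(-.023,-.022))]).round(1).tolist())
b=snap('scene','s12.png')
cv2.imwrite('pics/d12.png',cv2.resize(b[180:280,250:400,::-1],None,fx=5,fy=5,interpolation=cv2.INTER_CUBIC))
E
```

```text
t 21.2 pos [0.5687 0.131  0.1842] F [-0.24  0.32 -0.77] M [ 0.01  0.16 -0.02] open 0.996 yaw -13.66
shift mm [ 0.  -0.  89.9] rv [-0.01 -0.02  0.  ]
pins [[215.0, 171.0], [346.0, 171.0]]
flange corners 0 [[193.5, 143.5], [367.5, 143.6], [363.2, 195.3], [197.8, 195.2]]
box [[252.9, 249.2], [307.9, 249.2]]
flange corners 0.008 [[190.2, 144.5], [370.8, 144.5], [366.2, 198.0], [194.8, 198.0]]
box [[252.0, 253.6], [308.9, 253.6]]
```

View pics/c12.png

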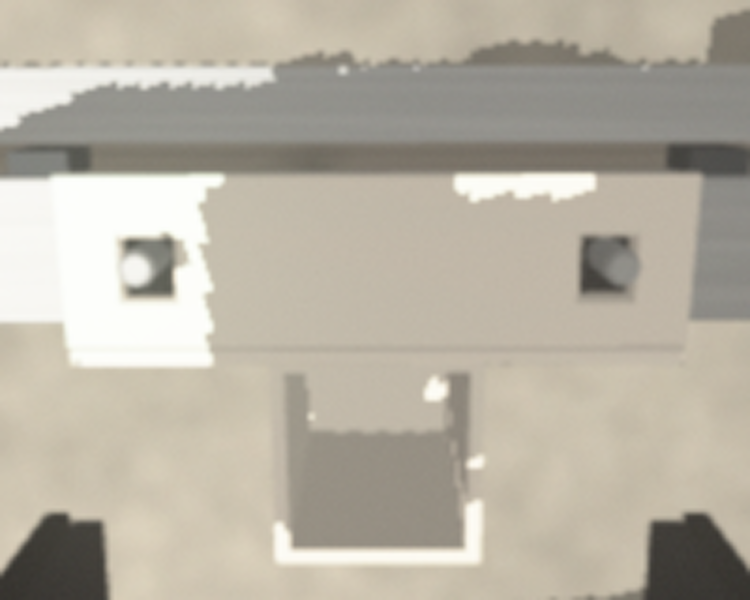

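View pics/d12.png

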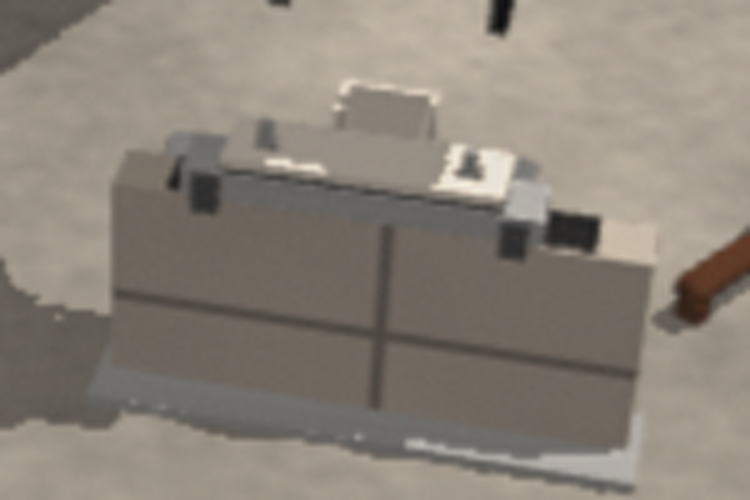

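```bash
python3 - <<'E'
import cv2
a=cv2.imread('pics/w12.png')
f=lambda x,y,w=48,h=36:cv2.resize(a[y:y+h,x:x+w],None,fx=8,fy=8,interpolation=cv2.INTER_LINEAR)
cv2.imwrite('pics/z12.png',cv2.vconcat([cv2.hconcat([f(185,136),f(330,136)]),cv2.hconcat([f(190,168),f(340,168)])]))
cv2.imwrite('pics/z12b.png',cv2.vconcat([cv2.hconcat([f(185,180),f(335,180)]),cv2.hconcat([f(240,225),f(280,225)])]))
E
```

```text
(no output)
```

View pics/z12.png

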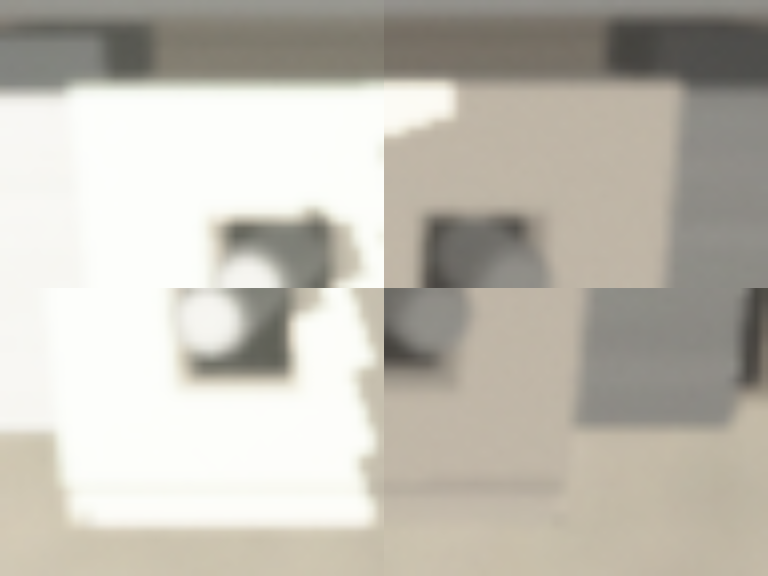

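View pics/z12b.png

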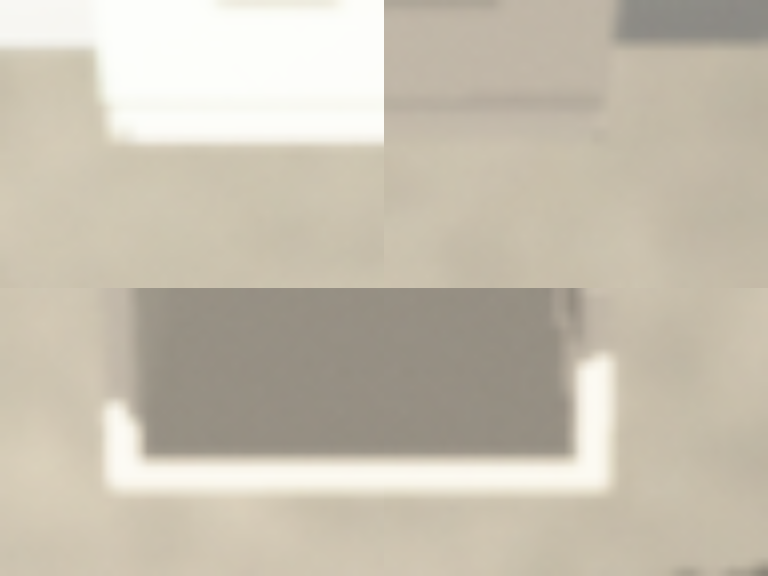

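```bash
python3 - <<'E'
from look import *
from scipy.optimize import least_squares
X=np.array([.9717,-.2362,0]);Y=np.array([.2362,.9717,0]);o=np.array([.6107,.1211,0])
L=np.array([[.018,.062,.005],[.018,-.062,.005],[-.02,-.062,.005],[-.02,.062,.005],[-.065,.022,.003],[-.065,-.022,.003]])
U=np.array([[193.1,146.1],[367.0,145.6],[362.2,196.3],[198.2,197.0],[253.0,250.2],[308.2,250.2]])
def f(q):
    R=cv2.Rodrigues(np.array([q[3],q[4],q[5]]))[0]
    l=L@R.T+q[:3]
    return proj('wrist',o+l[:,:1]*X+l[:,1:2]*Y+(l[:,2:]+.128)*[0,0,1])
r=least_squares(lambda q:(f(q)-U).ravel(),np.zeros(6))
J=r.jac;C=np.linalg.inv(J.T@J)*.3**2
print('mm',r.x[:3]*1e3,'deg',np.degrees(r.x[3:]),'sd',np.sqrt(np.diag(C))*[1e3]*3 if 0 else np.sqrt(np.diag(C)))
print((f(r.x)-U).round(2).tolist())
E
```

```text
mm [-2.12564165  0.13700568 -0.83950123] deg [ 0.20320988 -0.82405776  0.20680318] sd [0.00011849 0.00021005 0.00036574 0.01481918 0.00721271 0.00304308]
[[0.27, -0.1], [-0.17, -0.24], [0.35, 0.28], [-0.22, 0.27], [0.17, 0.03], [-0.42, -0.23]]
```

Call:
apply_moves --motion "0 0 -0.005 0 0 0 0.087; 0 0 -0.015 0 0 0 0.087; 0 0 -0.025 0 0 0 0.087; 0 0 -0.03 0 0 0 0.087; 0 0 -0.03 0 0 0 0.087; 0 0 -0.03 0 0 0 0.087; 0 0 -0.03 0 0 0 0.087; 0 0 -0.03 0 0 0 0.087"

```text
time_s: 22.3
position: [0.5686, 0.131, 0.2136]
tcp_rot: [[0.972, -0.236, -0.001], [-0.236, -0.972, -0.0], [-0.001, 0.0, -1.0]]
force: [0.6, 0.4, -0.4]
opening: 0.997
```

```bash
python3 - <<'E'
from look import *
s,T,p=tw();print(p,s['time_s'])
X=np.array([.9717,-.2362,0]);Y=np.array([.2362,.9717,0]);o=np.array([.6107,.1211,0])
R=cv2.Rodrigues(np.radians([.2,-.82,.2]))[0];L=np.array([[.018,.062,.005],[.018,-.062,.005],[-.02,-.062,.005],[-.02,.062,.005],[-.065,.022,.003],[-.065,-.022,.003]])@R.T+[-.0021,.0001,-.0008]
print(proj('wrist',o+L[:,:1]*X+L[:,1:2]*Y+(L[:,2:]+.128)*[0,0,1]).round(1).tolist())
a=snap('wrist','w13.png');t=snap('top','t13.png')
f=cv2.resize(a[110:240,190:370,::-1],None,fx=3.3,fy=3.3,interpolation=cv2.INTER_CUBIC)
cv2.imwrite('pics/c13.png',f)
E
```

```text
[0.56857943 0.13098637 0.21361758] 22.3
[[204.2, 143.3], [356.4, 142.7], [353.1, 188.1], [207.8, 188.7], [256.3, 236.3], [304.9, 236.1]]
```

View pics/c13.png

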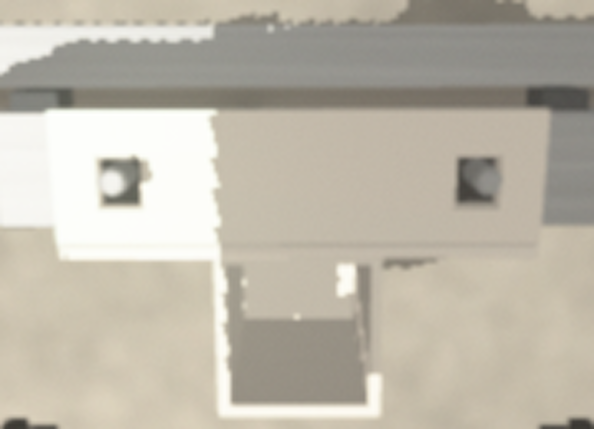

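View pics/t13.png

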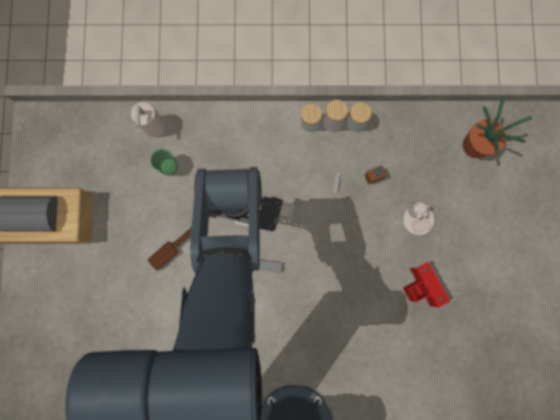

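The cup hangs steadily, both pins show through the holes, and everything visible on the ledge is where it was. Handing in.

```bash
python3 -c "
from rig import bot
print(bot.hand_in())"
```

```text
the job is handed in; nothing more can be done
None
```

The white cup is hanging on the rail with both flange holes over the pins, and I handed the job in at about 22 s. I left the red look-alike alone.

- **Placing:** I measured the pins and holes in the wrist camera and lowered the cup slowly. The flange passed the pin tips without touching them.
- **Pressing:** The strip slid at about 6.5 N. It came to its hard stop after about 8 mm, and I pressed on to about 12 N, well under the 25 N limit. I then eased off the load, opened the gripper and backed up.
- **Last checks:** Two wrist pictures about 1 s apart agree to within about half a pixel. The flange is at its seated height within about 1 mm, and the cup's tilt is about 0.8° (front slightly low). The cup sits about 2 mm forward of centre, within the holes' 2.5 mm of play.
- **Other things on the ledge:** Everything in view in the top picture is where it was. The arm hid part of the case there.
- **Less certain:** I could not see the strip itself under the flange. That it is fully down rests on the rise in force, the distance travelled and the flange height. Force also rose less steeply at the end of the press than the rail's stiffness predicts, probably because the cup shifted slightly in the grip.

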